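Cock and fire a bench impact tester

ROBOT

A 7-joint arm with a two-finger parallel gripper is mounted at the origin on the work surface. World frame = base frame: x ahead of the robot, y to its left, z up, the work surface at z = 0. Lengths are in m, angles in rad, forces in N, time in s.
With the tool pointing down it reaches from about 0.425 to 0.95 m from the base axis. Payload 4.7 kg.
Tool frame: the origin (TCP) lies midway between the tips of the shut fingers; the grasp point (between the pads) lies 19 mm behind it; z points along the fingers, y is the line along which they close (so a half turn about z gives the same grasp; the last joint's range is limited). The gripper opens to 87 mm and grips with 3 to 60 N. Pads are 19 mm wide; open, the fingers measure 117 mm over their backs; the gripper's body (75 mm by 190 mm) begins 51 mm behind the grasp point.
Start: joints at [-1.291, 0.469, -0.049, 1.532, 0.024, 1.141, -0.082], TCP at [0.205, 0.643, 0.223] pointing down, gripper open.
Joint ranges: [-2.59, 2.59], [-0.33, 1.99], [-1.39, 1.29], [0.1, 2.45], [-1.04, 4.18], [0.21, 1.99], [-2.66, 2.66]. Speed limits (rad/s): [2.57, 2.57, 3.14, 3.14, 3.14, 3.14, 3.14].

INTERFACE

Orientations are given as a rotation vector (axis times angle).
In Python, from cell import arm gives the robot as it stands. The module is installed in compiled form; this text tells all that it offers. Calls block until the motion is done:
- arm.move_pose(position, orientation): joint-space move of the TCP to a pose.
- arm.move_straight(position, ori=None, feed=0.15, guard=None): straight line of the TCP; ori=None keeps the orientation; feed is the mean speed in m/s. With guard (N) it stops when the force on the tool has changed by that much, and returns True; else False.
- arm.move_j(angles): joint-space move.
- arm.gripper_open() and arm.close_gripper(f_grip=None): open the fingers fully, or close them until they stop; f_grip is the grip in N (None keeps the last).
- arm.hold(seconds).
- arm.solve_ik(position, orientation): joint angles nearest the present ones, or None.
- arm.get_state(): the state.
- arm.snapshot(name): name is "scene" or "top" or "wrist"; returns a dict with "image" (400x640x3 uint8, red, green, blue), "depth" (400x640 float32, m along the optical axis (not along the pixel's ray), 0 where there is no reading), "fx", "fy", "cx", "cy" (pixels), "xyz" and "attitude" of the camera in the world. Camera axes: x right, y down, z forward; pixel columns grow to the right and rows downward; lengths in m; the calibration is good to about 2 mm. A picture is of the moment at which its call begins.
A pose or a line that the arm cannot do raises arm.PlanningError and nothing moves.
- arm.sign_off(): hands the job in; it is judged then, once.
Trained networks look in a picture, given as the dict that the camera call returned (one of the last four; its "shot" number tells which), for a name from the list of things; names that differ only in an ending like _2 or _b are one class to them, and where a whole thing is asked for, a point or a joint stands for the part that bears it (a point fixed in the world has none). Each returns a list of dicts, best first, with "p" (0 to 1); they miss things now and then, are a little off and sometimes report something else, mostly with a low value. They report only what shows in the picture. A call takes as long as a camera call.
- arm.spot_in(picture, label): "rect" ([left, top, right, bottom] in pixels, round what is visible of it).
- arm.cut_out(picture, label): "pixels" (400x640 bool, what is visible of it) and "rect" ([left, top, right, bottom] in pixels, round what is visible of it).
The state is a dict: "clock": time; "joint_positions": joint angles; "joint_vel": joint speeds; "joint_efforts": joint torques, N m; "ee_pos": TCP position; "eef_rot": TCP orientation; "force": force on the tool from outside, world axes, zero at the start; "ft_torque": the same for the moment, N m; "finger_gap": finger opening in m; "grip_force": force on a finger pad.
Only numpy, scipy, OpenCV 4.12 (cv2) and the standard library are available. Lean on these libraries where they do the work, as an engineer would, in place of code of your own. Each camera call takes 0.05 s, during which the arm holds its last target. There are 200 camera calls.

TASK

Fire a test blow with the impact tester: draw the sprung striker arm back by its upright handle post until the sear catches it, without ramming it into the rubber buffer just behind, and let go so that it stays cocked by itself. Then press the trigger key gently so that the striker flies and drives the brass pin back, and let the key come up again. Do not touch the pin, do not let the striker slip before it is cocked, and leave the jars and the beaker where they stand.

Things in the scene. Friction and masses are not known exactly. Their poses are not given: they have to be found in the camera images.
- tester: The tester's grey casing, fixed on the bench: 260 mm (x) by 360 mm (y) by 50 mm high, origin at the centre of its underside, z up. On its flat deck (50 mm up) the striker arm turns in the horizontal plane about a vertical pivot at x = +75 mm, y = 0 of this frame.
- pivot (a point): Top of the striker arm's upright pivot, 82 mm above the bench. The sear that catches the arm is a steel tooth in the deck, 95 mm from the pivot, that may be set to catch anywhere from 0.45 to 0.81 rad of draw; its setting is not measured and must be felt for. The rubber buffer is set with it and is met 4 mm of post travel past the catch.
- striker (a joint): Turn of the striker arm (a steel bar), rad. 0 at rest, where it points to 165 degrees in the tester's frame (0 = its x axis, counterclockwise from above); it grows counterclockwise from above as it is drawn back. A spring of 2.2 N m/rad (none at 0) pulls it back to 0: about 7 N at the post at 0.45 rad, 12 N at 0.8. Let go uncaught, it flies back and strikes the pin.
- head (a point): Centre of the dark steel head on the arm, 150 mm from the pivot: 40 mm along the arm, 36 mm across, 55 to 90 mm above the bench. From about 0.2 rad before the catch the arm rides over the sear: its ramp takes 3 to 5 N more than the spring at the post, its flat top 0 to 2 N more; then, as the tooth snaps up behind it, the pull dips 1 to 5 N below the spring's, and the arm, eased back, is held.
- grip_post (a point): Centre of the part to hold of the plain round black post, 14 mm thick, that stands upright on the striker's head, 150 mm from the pivot: 122 mm above the bench. The post is free from 90 to 145 mm above the bench. It moves with the striker.
- buffer (a joint): How far the rubber-nosed buffer behind the cocked striker is pushed in by the striker's head, m: 0 free, 0.010 at most. A spring of 3 N/mm. More than about 4 mm (12 N) is ramming.
- trigger (a joint): How far the trigger key is down, m: 0 up, 0.013 at its stop. After 1 mm of play it presses the sear tooth down, but the tooth dipping under the passing striker does not move the key. Pressing takes about 2.5 N through the play, then 8 to 10 N, up to 14 N with the striker drawn far; over 20 N is too hard. A cocked striker is let off at 6 to 10 mm.
- trigger_top (a point): Centre of the top of the trigger key, a black square key 30 mm by 30 mm on the deck at x = +50 mm, y = -135 mm of the tester's frame, its top 74 mm above the bench when up; pressed straight down. Moves with the key.
- pin (a joint): How far the brass reading pin has been driven back, m: 0 at the start, 0.045 at most. It lies level in an aluminium guide block, its tip 6 mm from the resting striker's head on the side away from the draw; stiff (5 N), so only the striker's blow drives it, and it stays where it is driven.
- pin_tip (a point): The tip of the brass pin, 12 mm thick, 72 mm above the bench.
- sample0: White sample jar with a cork stopper, 38 mm across and 70 mm high, origin at the centre of its foot; to be left alone.
- sample1: A second such jar, to be left alone.
- sample2: A third such jar, to be left alone.
- beaker: Glass beaker, 72 mm across and 90 mm high, origin at the centre of its foot; to be left alone.

How it is judged:
By the outcome, as a careful person would: the job done as asked, in the order asked, and still so for the second after the job is handed in, with the robot touching nothing.
It also fails if it takes over 72 s, if anything falls off the work surface, if the arm or the gripper's body presses on something with over 40 N, if the wrist force passes 120 N, or if a joint passes its speed limit or range.

## Working session

There is one attempt and no reset: what is moved stays moved. The work goes in short steps, each a Python script; the robot and the scene stay as the last script left them, time stands still between calls to the robot, and variables do not carry over. Pictures are saved under pics/ and viewed, at most 10 in all, crops included, and the job is handed in when it is done.

```bash
mkdir -p pics
cat > h.py <<'E'
import numpy as np, cv2
from scipy.spatial.transform import Rotation as R
from cell import arm
def att(s):
    a=np.array(s["attitude"],float)
    return a if a.shape==(3,3) else (R.from_rotvec(a).as_matrix() if a.size==3 else R.from_quat(a).as_matrix())
def cloud(s):
    d=s["depth"]; v,u=np.mgrid[:400,:640]
    P=np.stack([(u-s["cx"])/s["fx"]*d,(v-s["cy"])/s["fy"]*d,d],-1)
    return P@att(s).T+np.array(s["xyz"])
E
python3 - <<'E'
from h import *
st=arm.get_state(); print({k:np.round(v,3) for k,v in st.items()})
ims=[]
for n in ["top","scene"]:
    s=arm.snapshot(n); print(n,s["xyz"],s["attitude"],s["fx"])
    cv2.imwrite(f"pics/{n}0.png",s["image"][:,:,::-1])
    C=cloud(s)
    for l in ["tester","pivot","head","grip_post","trigger_top","pin","buffer","sample0","beaker"]:
        for r in arm.cut_out(s,l)[:4]:
            m=r["pixels"]&(s["depth"]>0); 
            if m.sum()==0: print(l,r["rect"],'nodepth');continue
            p=C[m]; print(l,round(r["p"],2),np.round(r["rect"]),m.sum(),"med",np.median(p,0).round(3),"lo",np.percentile(p,3,axis=0).round(3),"hi",np.percentile(p,97,axis=0).round(3))
E
```

```text
{'clock': np.float64(0.0), 'joint_positions': array([-1.291,  0.469, -0.049,  1.534,  0.024,  1.141, -0.082]), 'joint_vel': array([-0.001, -0.001,  0.   , -0.001, -0.001, -0.   ,  0.002]), 'joint_efforts': array([-0.0000e+00, -5.0797e+01, -8.1000e-02, -2.3616e+01, -6.1000e-02,
        3.8000e-02,  0.0000e+00]), 'ee_pos': array([0.205, 0.642, 0.221]), 'eef_rot': array([-4.830e-01, -3.104e+00,  3.000e-03]), 'force': array([-0.265, -0.146, -0.886]), 'ft_torque': array([ 0.051, -0.004,  0.048]), 'grip_force': np.float64(0.0), 'finger_gap': np.float64(0.087)}
top [0.50990472 0.04977999 1.17257924] [-2.2081645   2.20223577 -0.04378406] 417.5866053857605
tester 0.67 [264. 141. 415. 255.] 12372 med [0.538 0.009 0.051] lo [ 0.406 -0.165  0.046] hi [0.664 0.172 0.087]
pivot 0.82 [262. 140. 412. 257.] 12505 med [0.538 0.01  0.051] lo [ 0.406 -0.165  0.046] hi [0.667 0.174 0.087]
head 0.95 [311. 167. 350. 234.] 728 med [0.536 0.024 0.086] lo [ 0.461 -0.022  0.078] hi [0.62  0.068 0.144]
grip_post 0.69 [312. 167. 351. 232.] 743 med [0.531 0.027 0.086] lo [ 0.459 -0.022  0.074] hi [0.617 0.068 0.1
[... 2090 characters left out ...]
468 -0.025  0.051] hi [0.627 0.071 0.134]
pin 0.43 [341. 182. 369. 203.] 97 med [0.501 0.1   0.075] lo [0.478 0.079 0.049] hi [0.526 0.147 0.085]
buffer 0.52 [389. 225. 406. 246.] 333 med [0.593 0.244 0.047] lo [0.571 0.228 0.003] hi [0.601 0.261 0.071]
sample0 0.79 [407. 206. 423. 234.] 314 med [0.526 0.28  0.046] lo [0.504 0.265 0.005] hi [0.533 0.296 0.07 ]
sample0 0.77 [386. 251. 402. 280.] 358 med [0.674 0.245 0.047] lo [ 0.626  0.229 -0.   ] hi [0.683 0.266 0.071]
sample0 0.63 [389. 227. 406. 248.] 315 med [0.593 0.244 0.047] lo [0.574 0.228 0.006] hi [0.601 0.261 0.071]
beaker 0.77 [226. 131. 251. 169.] 767 med [ 0.439 -0.232  0.062] lo [ 0.4   -0.266  0.006] hi [ 0.465 -0.202  0.09 ]
```

Run:
```python
from h import *
s=arm.snapshot("top"); C=cloud(s); s2=arm.snapshot("scene"); C2=cloud(s2)
cv2.imwrite("pics/t1.png",cv2.resize(s["image"][120:270,220:460,::-1],None,fx=3.3,fy=3.3,interpolation=cv2.INTER_CUBIC))
Z=C[...,2]; m=(Z>0.043)&(Z<0.057)&(C[...,0]>.38)&(C[...,0]<.72)&(abs(C[...,1]-.005)<.2)
n,l,stt,_=cv2.connectedComponentsWithStats(m.astype(np.uint8)); k=1+np.argmax(stt[1:,4])
rc=cv2.minAreaRect((C[l==k][:,:2]*1000).astype(np.float32)); print(rc, cv2.boxPoints(rc))
for c in (C,C2):
    z=c[...,2]; b=(c[...,0]>.4)&(c[...,0]<.7)&(abs(c[...,1])<.2)&(z>.1)&(z<.16)
    print("post",b.sum(),c[b].mean(0),c[b].min(0),c[b].max(0))
    t=b&(z>.14); print(" top",t.sum(),c[t].mean(0) if t.sum() else '')
```

```text
((535.4853515625, 3.441650390625), (360.1590881347656, 259.93060302734375), 78.50089263916016) [[ 372.22937 -147.11438]
 [ 626.9426  -198.93225]
 [ 698.74133  153.99768]
 [ 444.02808  205.81555]]
post 26 [0.47469299 0.05506303 0.14470626] [0.46848415 0.05013887 0.14108514] [0.48083606 0.06001201 0.14808754]
 top 26 [0.47469299 0.05506303 0.14470626]
post 82 [0.47999276 0.05473008 0.12794725] [0.46991512 0.04689824 0.10039232] [0.48408349 0.06090369 0.14601364]
 top 25 [0.47722574 0.05381351 0.14370737]
```

View pics/t1.png

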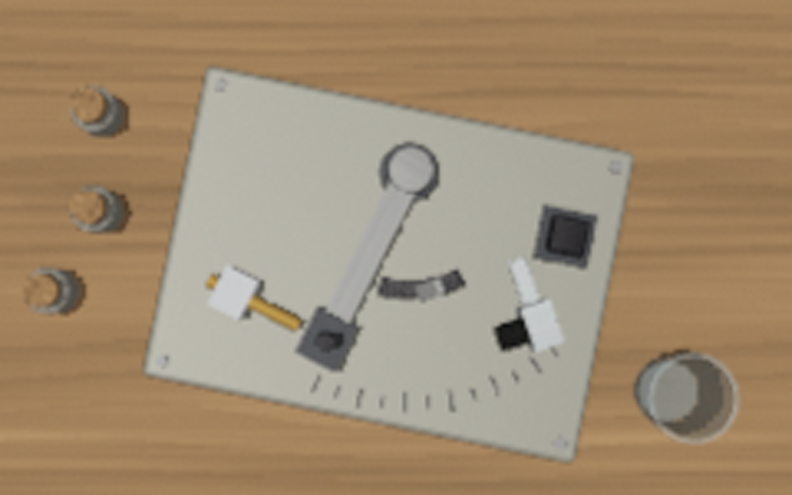

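The top view shows the resting striker with its head at crop pixel (330,338), the brass pin at its left, the buffer at (512,333), the trigger at (568,237) and the beaker at the right at (688,397). The fitted pose predicts the post to within 1 mm of where I measured it.

```bash
cat >> h.py <<'E'
YAW=np.deg2rad(78.5-90); O=np.array([.5355,.0034])
def W(x,y): c,s=np.cos(YAW),np.sin(YAW); return O+np.array([c*x-s*y,s*x+c*y])
PIV=W(.075,0); PHI0=YAW+np.deg2rad(165)
def down(a):
    y=np.array([np.cos(a),np.sin(a),0]); z=np.array([0,0,-1.]); 
    return R.from_matrix(np.stack([np.cross(y,z),y,z],1)).as_rotvec()
def post(q,z=.103):
    p=PHI0+q; return np.r_[PIV+.15*np.array([np.cos(p),np.sin(p)]),z], down(p-np.pi/2)
def tang(q): p=PHI0+q; return np.array([-np.sin(p),np.cos(p)])
def force(n=4):
    f=[]
    for _ in range(n): arm.hold(.02); f.append(arm.get_state()["force"])
    return np.mean(f,0)
def qnow():
    d=np.array(arm.get_state()["ee_pos"])[:2]-PIV; return np.arctan2(d[1],d[0])%(2*np.pi)-PHI0, np.hypot(*d)
E
python3 - <<'E'
from h import *
for q in (0,.4,.84): print(q,arm.solve_ik(*post(q)))
arm.move_pose(*post(0,.24)); print(arm.solve_ik(*post(.84)), arm.get_state()["clock"])
arm.move_straight(post(0)[0],feed=.12)
f0=force(); np.save("f0.npy",f0); print("f0",f0)
arm.close_gripper(35); st=arm.get_state()
print(st["clock"],st["finger_gap"],st["grip_force"],st["ee_pos"],force(),qnow())
E
```

```text
0 [-0.4856037   0.31166231  0.33755256  2.12605576 -0.15351859  0.72630145
  1.06027425]
0.4 [-0.42454233  0.28833744  0.40011042  2.16867732 -0.17007046  0.71342821
  1.5980758 ]
0.84 [-0.30368057  0.31375809  0.42819471  2.1378431  -0.19422758  0.72613252
  2.20024301]
[-0.27766482  0.31078616  0.39620606  2.13649922 -0.17892138  0.72500296
  2.18420044] 3.4083
f0 [ 0.11251993 -0.01935172 -0.31565127]
5.95 0.013116653671780623 35.000044014304876 [0.47470976 0.05536376 0.10298277] [-0.03335913  0.3228169  -0.45562085] (np.float64(0.0003576711145929501), np.float64(0.15000422541807654))
```

```bash
cat > draw.py <<'E'
import sys
from h import *
f0=np.load("f0.npy")
def step(q,feed=.03):
    p,o=post(q); arm.move_straight(p,o,feed=feed)
    F=-(force(3)-f0)[:2]@tang(q); qa,r=qnow()
    e=F-2.2*qa/.15
    print(f"{q:.4f} {qa:.4f} r{r*1e3:.1f} F{F:.2f} ex{e:.2f} t{arm.get_state()['clock']:.1f}",flush=True)
    return F,e
E
python3 - <<'E'
from draw import *
for q in np.arange(.05,.251,.05): step(q,.06)
q=.25; E=[]
while q<.42:
    q+=.0134 ; F,e=step(q); E.append(e)
    if e>2.5: break
E
```

```text
0.0500 0.0485 r150.0 F0.41 ex-0.30 t6.3
0.1000 0.0967 r150.1 F1.38 ex-0.04 t6.7
0.1500 0.1462 r150.1 F1.60 ex-0.55 t7.0
0.2000 0.1962 r150.2 F2.11 ex-0.77 t7.3
0.2500 0.2463 r150.3 F2.75 ex-0.87 t7.6
0.2634 0.2617 r150.3 F3.61 ex-0.22 t7.9
0.2768 0.2761 r150.3 F3.57 ex-0.48 t8.2
0.2902 0.2890 r150.3 F3.90 ex-0.34 t8.5
0.3036 0.3022 r150.4 F3.85 ex-0.58 t8.8
0.3170 0.3151 r150.4 F4.00 ex-0.62 t9.1
0.3304 0.3283 r150.4 F3.99 ex-0.82 t9.4
0.3438 0.3415 r150.4 F4.21 ex-0.80 t9.7
0.3572 0.3544 r150.5 F4.62 ex-0.58 t10.0
0.3706 0.3675 r150.5 F4.73 ex-0.66 t10.3
0.3840 0.3805 r150.5 F5.05 ex-0.53 t10.6
0.3974 0.3936 r150.5 F4.91 ex-0.86 t10.9
0.4108 0.4067 r150.5 F5.50 ex-0.46 t11.2
0.4242 0.4197 r150.5 F5.72 ex-0.43 t11.5
```

Run:
```python
from draw import *
q=.4242; q1=None; peak=0
while q<.84:
    q+=.0134 if q1 is None or q<q1+.14 else .005
    F,e=step(q)
    if q1 is None and e>1.2: q1=q; print("ramp")
    if q1 and (e<-1.4 or e>5.2 or q>q1+.23): break
```

```text
0.4376 0.4326 r150.6 F5.77 ex-0.57 t11.8
0.4510 0.4458 r150.6 F5.35 ex-1.18 t12.1
0.4644 0.4587 r150.6 F5.86 ex-0.87 t12.4
0.4778 0.4718 r150.6 F5.99 ex-0.93 t12.7
0.4912 0.4851 r150.7 F6.25 ex-0.86 t13.0
0.5046 0.4979 r150.7 F6.79 ex-0.51 t13.3
0.5180 0.5111 r150.7 F6.72 ex-0.78 t13.6
0.5314 0.5239 r150.7 F6.67 ex-1.01 t13.9
0.5448 0.5370 r150.8 F7.26 ex-0.62 t14.2
0.5582 0.5501 r150.8 F7.28 ex-0.79 t14.5
0.5716 0.5631 r150.8 F7.04 ex-1.22 t14.8
0.5850 0.5747 r150.8 F8.00 ex-0.43 t15.1
0.5984 0.5830 r150.8 F9.97 ex1.42 t15.4
ramp
0.6118 0.5952 r150.9 F10.82 ex2.09 t15.7
0.6252 0.6080 r150.9 F10.33 ex1.41 t16.0
0.6386 0.6203 r150.9 F11.19 ex2.09 t16.3
0.6520 0.6327 r151.0 F11.78 ex2.50 t16.6
0.6654 0.6451 r151.0 F11.89 ex2.43 t16.9
0.6788 0.6584 r151.0 F11.97 ex2.32 t17.2
0.6922 0.6739 r151.0 F10.91 ex1.02 t17.5
0.7056 0.6894 r151.1 F10.45 ex0.34 t17.8
0.7190 0.7062 r151.1 F9.02 ex-1.34 t18.1
0.7324 0.7180 r151.1 F9.70 ex-0.83 t18.4
0.7458 0.7306 r151.1 F9.68 ex-1.04 t18.7
0.7508 0.7344 r151.2 F9.85 ex-0.92 t19.0
0.7558 0.7388 r151.2 F10.52 ex-0.32 t19.3
0.7608 0.7438 r151.2 F10.36 ex-0.55 t19.6
0.7658 0.7487 r151.2 F10.85 ex-0.13 t19.9
0.7708 0.7541 r151.2 F10.39 ex-0.67 t20.2
0.7758 0.7596 r151.2 F10.66 ex-0.48 t20.5
0.7808 0.7663 r151.2 F9.69 ex-1.55 t20.8
```

Run:
```python
from draw import *
q=.7808; lo=0
for _ in range(6):
    q+=.004
    F,e=step(q); lo=min(lo,e)
    if e>lo+1.8 : break
```

```text
0.7848 0.7709 r151.2 F9.11 ex-2.20 t21.1
0.7888 0.7754 r151.2 F9.22 ex-2.15 t21.4
0.7928 0.7808 r151.2 F8.47 ex-2.98 t21.7
0.7968 0.7864 r151.2 F8.08 ex-3.46 t22.0
0.8008 0.7924 r151.3 F7.32 ex-4.30 t22.3
0.8048 0.8028 r151.3 F4.44 ex-7.34 t22.6
```

Run:
```python
from draw import *
q=.8048
for _ in range(3):
    q+=.004
    F,e=step(q)
    if e>-2.5: break
```

```text
0.8088 0.8045 r151.3 F6.15 ex-5.65 t22.9
0.8128 0.8056 r151.3 F7.06 ex-4.75 t23.2
0.8168 0.8070 r151.3 F8.49 ex-3.34 t23.5
```

Run:
```python
from draw import *
q=.8168
for _ in range(5):
    q-=.004
    F,e=step(q)
    if F<2: break
```

```text
0.8128 0.8053 r151.3 F7.05 ex-4.76 t23.8
0.8088 0.8043 r151.3 F6.21 ex-5.59 t24.1
0.8048 0.8029 r151.3 F4.99 ex-6.79 t24.4
0.8008 0.8017 r151.3 F4.07 ex-7.69 t24.7
0.7968 0.8005 r151.3 F2.50 ex-9.24 t25.0
```

Run:
```python
from draw import *
q=.7968
for _ in range(6):
    q-=.003
    F,e=step(q)
    if F<.2: break
```

```text
0.7938 0.7993 r151.2 F1.53 ex-10.19 t25.3
0.7908 0.7981 r151.2 F0.32 ex-11.38 t25.6
0.7878 0.7974 r151.2 F-0.01 ex-11.71 t25.9
```

Caught, with no pull left on the tool. I'll release, lift off and look.

Run:
```python
from h import *
arm.gripper_open(); p=np.array(arm.get_state()["ee_pos"]); p[2]=.24
arm.move_straight(p,feed=.15)
s=arm.snapshot("scene"); C=cloud(s); z=C[...,2]
b=(C[...,0]>.4)&(C[...,0]<.56)&(abs(C[...,1])<.12)&(z>.1)&(z<.15)
c=C[b]; print("post pts",b.sum(),np.median(c,0) if b.sum() else '',"expect",post(.80)[0],arm.get_state()["clock"])
# go to trigger
t=W(.05,-.135); o=down(np.deg2rad(49.5))
arm.close_gripper(10)
print(arm.solve_ik(np.r_[t,.20],o))
arm.move_pose(np.r_[t,.20],o)
s=arm.snapshot("top"); cv2.imwrite("pics/c1.png",cv2.resize(s["image"][120:270,220:460,::-1],None,fx=3.3,fy=3.3))
s=arm.snapshot("scene"); cv2.imwrite("pics/c2.png",cv2.resize(s["image"][120:290,200:430,::-1],None,fx=3.3,fy=3.3))
print(arm.get_state()["clock"],arm.get_state()["ee_pos"],t)
```

```text
post pts 78 [ 0.47322182 -0.05801309  0.12885268] expect [ 0.46745593 -0.06122024  0.103     ] 28.4167
[-0.16983477  0.34102283  0.43501956  1.82429461 -0.16698141  1.01224594
  1.19597897]
30.8083 [ 0.55728569 -0.13790114  0.20034881] [ 0.55758156 -0.13885823]
```

View pics/c2.png

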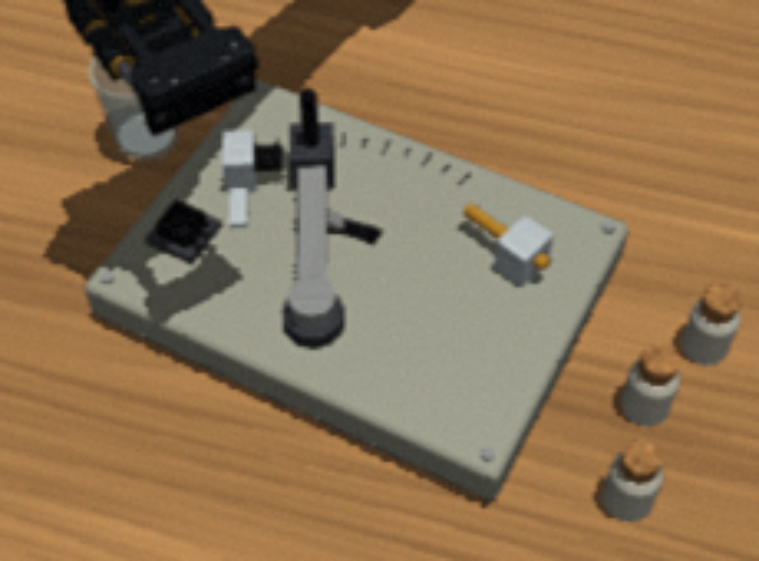

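The picture shows the striker standing cocked by itself, with its head at (311,150) next to the buffer and the tooth behind it. The pin at (475,215) is untouched. Next I'll press the key.

Run:
```python
from h import *
t=W(.05,-.135); P=lambda z: np.r_[t,z]
arm.move_straight(P(.082),feed=.1); f0=force(5)
zc=.078; pk=0; n=0
while zc>.058:
    zc-=.001
    arm.move_straight(P(zc),feed=.02)
    F=force(3)[2]-f0[2]; z=arm.get_state()["ee_pos"][2]; print(f"{zc:.4f} {z:.4f} {F:.2f} t{arm.get_state()['clock']:.1f}",flush=True)
    if F>16.5 or z<.0665: break
s=arm.snapshot("scene"); C=cloud(s); q=C[...,2]
b=(C[...,0]>.4)&(C[...,0]<.53)&(abs(C[...,1])<.12)&(q>.11)&(q<.15)
print(b.sum(),np.median(C[b],0))
```

```text
0.0770 0.0769 0.62 t32.7
0.0760 0.0760 -0.06 t33.0
0.0750 0.0750 0.06 t33.3
0.0740 0.0742 2.62 t33.6
0.0730 0.0733 4.71 t33.9
0.0720 0.0727 7.61 t34.2
0.0710 0.0719 8.94 t34.5
0.0700 0.0710 10.15 t34.8
0.0690 0.0699 9.04 t35.1
0.0680 0.0681 3.91 t35.4
0.0670 0.0676 9.56 t35.7
0.0660 0.0668 9.60 t36.0
0.0650 0.0659 9.78 t36.3
67 [0.48274269 0.05780829 0.13417259]
```

Run:
```python
from h import *
t=W(.05,-.135)
arm.move_straight(np.r_[t,.09],feed=.06); arm.move_straight(np.r_[t,.25],feed=.15)
arm.hold(.5)
s=arm.snapshot("scene"); cv2.imwrite("pics/e2.png",cv2.resize(s["image"][120:290,200:430,::-1],None,fx=3.3,fy=3.3))
C=cloud(s)
for l in ["trigger_top","sample0","beaker"]:
    for r in arm.cut_out(s,l)[:3]: print(l,round(r["p"],2),np.round(r["rect"]),np.median(C[r["pixels"]&(s["depth"]>0)],0).round(3))
print(arm.get_state()["clock"])
```

```text
trigger_top 0.53 [246. 178. 262. 194.] [ 0.563 -0.137  0.072]
sample0 0.91 [409. 206. 424. 235.] [0.526 0.281 0.047]
sample0 0.85 [385. 253. 400. 280.] [0.675 0.245 0.049]
sample0 0.69 [390. 221. 407. 247.] [0.593 0.246 0.046]
beaker 0.97 [226. 134. 253. 172.] [ 0.45  -0.23   0.057]
38.8083
```

View pics/e2.png

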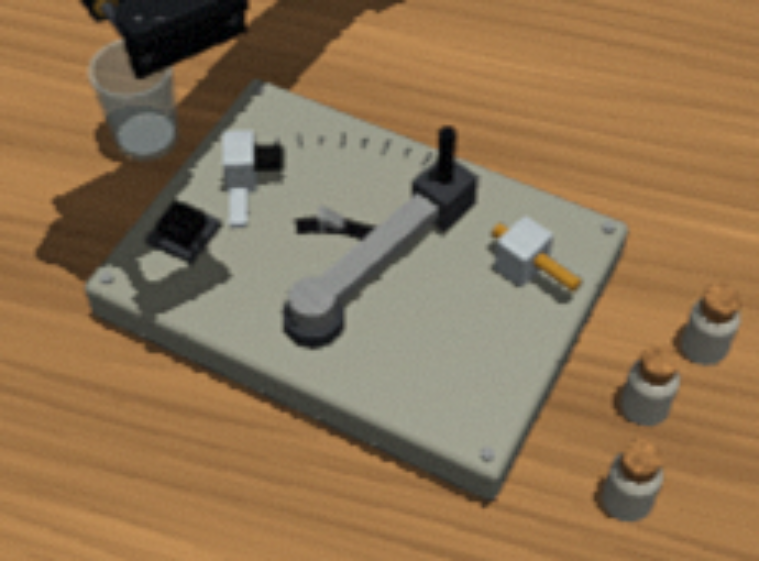

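The picture shows the striker back at rest with its head at (445,195). The pin has been driven back and now sticks out behind its guide block at (575,280). The key at (185,228) is up, and the jars and beaker haven't moved.

```bash
python3 -c "
from cell import arm
print(arm.sign_off())"
```

```text
the job is handed in; nothing more can be done
None
```

The test blow is fired and the job handed in: the striker held cocked on its own, a gentle key press (about 10 N) drove the pin back, the key is up, and the jars and beaker stand where they were.

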